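Gather the specimen discs in the corner of the tote

TASK

Take the spatula lying across the white tote and lay it flat across both bars of the grey rest, in the empty place beside the other two and with its blade pointing the same way as theirs. Then lift the tote by its handle well clear of the bench and tilt it until all three loose steel discs have slid together into the corner with the pouring lip, and finish while still holding it there, tilted and still, keeping every disc in the tote. Leave the other things where they are.

Things in the scene. Friction and masses are not known exactly. Their poses are not given: they have to be found in the camera images.
- tote: open white plastic tote, outside 190 x 130 x 45 mm high (x, y, z), walls and floor 4 mm, 0.22 kg empty. Origin: centre of its underside. z up; the handle tab is on the -x end, the small pouring lip (a flat 28 x 30 mm plate set diagonally at rim height, reaching about 18 mm out; the discs pass under it) on the +x +y corner
- tote_handle (a point): where to grip the tote's handle: an upright white tab on the outside of the -x end wall, 12 mm thick along the tote's x, 44 mm wide along y, rising from the wall to 90 mm above the tote's underside (45 mm above the rim). This point lies in the middle of its thickness and width, 16 mm below its top, at (-101, 0, 74) mm in the tote's frame; axes as the tote's
- tote_corner (a point): inner corner of the tote's floor under the pouring lip, at (91, 61, 4) mm in the tote's frame
- disc0: one of three equal polished steel discs, 20 mm across, 10 mm high, 24 g, loose on the tote's floor; friction on the tote about 0.3: they begin to slide on a slope of 15 to 19 degrees, and rub on the walls as well, so to slide along a wall they need a slope of some 25 degrees along that wall. Origin: centre of its underside
- disc1: one of three equal polished steel discs, 20 mm across, 10 mm high, 24 g, loose on the tote's floor; friction on the tote about 0.3: they begin to slide on a slope of 15 to 19 degrees, and rub on the walls as well, so to slide along a wall they need a slope of some 25 degrees along that wall. Origin: centre of its underside
- disc2: one of three equal polished steel discs, 20 mm across, 10 mm high, 24 g, loose on the tote's floor; friction on the tote about 0.3: they begin to slide on a slope of 15 to 19 degrees, and rub on the walls as well, so to slide along a wall they need a slope of some 25 degrees along that wall. Origin: centre of its underside
- spatula: the spatula to move: flat steel laboratory spatula 200 mm long lying along its x axis: handle 12 mm wide and 8 mm thick from x = -100 to +15, thin neck 7 mm wide and 5 mm thick, blade 20 mm wide and 4 mm thick at the +x end (x = 70 to 100), 0.05 kg. Origin: middle of its length, on its flat underside. It lies across the tote's two long rims, which its underside touches
- spatula_grip (a point): balance point of that spatula, where to grip it: on the handle 5 mm to the handle's side of the middle, 4 mm above the underside (half the handle's thickness)
- spatula_tip (a point): end of that spatula's blade, 100 mm along its +x axis from its origin
- rest: grey plastic rest, fixed to the bench: base 150 x 160 mm and 4 mm thick, with two bars along its y axis at x = -55 and +55 mm, each 12 mm wide, 160 mm long, their tops 32 mm above the bench; posts 5 mm wide rise 9 mm above the bars at both ends (y = -77.5 and +77.5). Origin: centre of its underside. The two other spatulas lie along its x axis at y = -52 and y = -12 mm, blades towards +x; the empty place is around y = 35 mm
- neighbour0: spatula already on the rest, near its -y end: flat steel laboratory spatula 200 mm long lying along its x axis: handle 12 mm wide and 8 mm thick from x = -100 to +15, thin neck 7 mm wide and 5 mm thick, blade 20 mm wide and 4 mm thick at the +x end (x = 70 to 100). Origin: middle of its underside
- neighbour1: spatula already on the rest, near its middle: the same. Origin: middle of its underside
- beaker: bystander: small empty glass beaker, 68 mm across, 90 mm high. Origin: centre of its underside
- bottle: bystander: capped amber bottle, 54 mm across, 115 mm high. Origin: centre of its underside
- dish: bystander: open glass dish, 90 mm across, 16 mm high. Origin: centre of its underside
- slidebox: bystander: shut white slide box, 60 x 85 x 32 mm. Origin: centre of its underside
Things that resemble listed ones, but are neither listed nor needed, are in the scene too. What is shaped like the spatula but pink is not meant.

How it is judged:
On the way, in this order (a step that is already met when the one before it is completed fails the run):
1. the spatula lies flat across both bars of the rest, in the empty place, blade the same way as the others, and is let go (x of spatula_tip in the frame of rest above 0.06 m and x of spatula in the frame of rest between -0.035 and 0.035 m and y of spatula in the frame of rest between 0.006 and 0.072 m and angle between the x axis of spatula and the x axis of rest, either way round below 0.25 rad and z of spatula in the frame of rest between 0.028 and 0.037 m and angle between spatula's own z axis and vertical below 0.1 rad and contact force between the fingers and spatula below 0.1 N and linear speed of spatula below 0.03 m/s), for 0.2 s.
2. the tote is lifted clear of the bench (height (world z) of tote above 0.05 m and height (world z) of tote_corner above 0.035 m and contact force between the fingers and tote above 1 N), for 0.2 s.
At the end, for the whole second after the job is handed in: Spatula let go, flat across both bars (rest frame: x within 35 mm, y 6 to 72 mm, yaw within 0.25 rad, blade to +x). Tote held by the fingers, still, tilted 0.17 to 1.05 rad, lip corner over 35 mm up, clear of the rest; all three discs at rest within 60 mm of that corner of the floor (all of step 1 and distance between each of disc0, disc1, disc2 and tote_corner below 0.06 m and angle between tote's own z axis and vertical between 0.17 and 1.05 rad and height (world z) of tote_corner above 0.035 m and contact force between the fingers and tote above 1 N and contact force between tote and rest below 0.3 N and linear speed of tote below 0.03 m/s and angular speed of tote below 0.1 rad/s and linear speed of each of disc0, disc1, disc2 below 0.04 m/s); the arm keeps its last pose, push and grip.
It fails at once if another spatula on the rest is moved by more than 20 mm (distance of any of neighbour0, neighbour1 from where it was at the start of the episode above 0.02 m).
It fails at once if a bystander is moved by more than 30 mm (distance of any of beaker, bottle, dish, slidebox from where it was at the start of the episode above 0.03 m).
It fails at once if a disc leaves the tote ((z of disc0 in the frame of tote above 0.06 m or z of disc0 in the frame of tote below -0.01 m) or (z of disc1 in the frame of tote above 0.06 m or z of disc1 in the frame of tote below -0.01 m) or (z of disc2 in the frame of tote above 0.06 m or z of disc2 in the frame of tote below -0.01 m)).
It also fails if it takes over 61 s, if anything falls off the work surface, if the arm or the gripper's body presses on something with over 40 N, if the wrist force passes 120 N, or if a joint passes its speed limit or range.

ROBOT

A 6-joint arm with a two-finger parallel gripper is mounted at the origin on the work surface. World frame = base frame: x ahead of the robot, y to its left, z up, the work surface at z = 0. Lengths are in m, angles in rad, forces in N, time in s.
With the tool pointing down it reaches from about 0.35 to 0.775 m from the base axis. Payload 7.3 kg.
Tool frame: the origin (TCP) lies midway between the tips of the shut fingers; the grasp point (between the pads) lies 19 mm behind it; z points along the fingers, y is the direction in which the jaws open and shut (so a half turn about z gives the same grasp; the last joint's range is limited). The gripper opens to 92 mm and grips with 3 to 60 N. Pads are 19 mm wide; open, the fingers measure 130 mm over their backs; the gripper's body (75 mm by 190 mm) begins 47 mm behind the grasp point.
Start: joints at [-1.307, 0.342, 1.524, -0, 1.275, -0.146], TCP at [0.209, -0.482, 0.227] pointing down, gripper open.
Joint ranges: [-2.53, 2.53], [-0.77, 2.02], [0.04, 2.7], [-1, 4.14], [0.28, 2.66], [-3.11, 3.11]. Speed limits (rad/s): [2.57, 2.57, 3.14, 3.14, 3.14, 3.14].

INTERFACE

Orientations are given as [roll, pitch, yaw] about the fixed x, y, z axes, in that order (R = Rz(yaw) Ry(pitch) Rx(roll)).
In Python, from cell import status, eyes, job gives the robot as it stands.
- The arm moves only by the tool jog_arm, never from a script. Its argument "series" is a list of rows, each a list of 3 entries, a list of its own where there are three numbers: the gripper command: -1 is shut, 1 is fully open, values between are in proportion, then the shift along the tool's x, y, z in m, then the turn, a rotation vector about the tool's x, y, z in rad. In form: [[grip, [x, y, z], [ax, ay, az]], ...]. A call has 1 to 12 rows; each row is the pose to reach, as a shift and turn from the pose commanded when the call began, along the tool's axes at that moment; what a row does not reach only later rows make up. A row lasts 1/12 s, in which the tool goes at most 41.7 mm and 7.16 degrees, less where a joint would pass 70% of its speed; a pose out of reach is approached as far as the arm can. A call with a gripper value outside its range is refused whole. The fingers move at their own pace and stop on an object; "squeeze" is the grip in N (left out, the last holds). Time passes only in rows, so rows that repeat a pose let the fingers close. It gives the time, the measured TCP pose, the force and the opening at its end, in the units of the state.
- status.observe(): the state, without advancing time (a new reading comes with each control period).
- eyes.read_camera(name): name is "scene" or "side" or "wrist"; returns a dict with "img" (400x640x3 uint8, red, green, blue), "range_z" (400x640 float32, m along the optical axis (not along the pixel's ray), 0 where there is no reading), "camera_matrix" (3x3 intrinsics, pixels), "T" (4x4, takes a point from camera to world coordinates); the wrist camera has in their place "tool_from_camera" (4x4, takes a point from camera to tool coordinates, whose origin is the TCP and whose axes are the flange's). Camera axes: x right, y down, z forward; pixel columns grow to the right and rows downward; lengths in m; the calibration is good to about 2 mm. A picture is of the moment at which its call begins: read the wrist's pose just before it.
- job.hand_in(): hands the job in, once; it reports no verdict.
The state is a dict: "time": time; "qpos": joint angles; "qvel": joint speeds; "joint_efforts": joint torques, N m; "tool_pos": TCP position; "tool_rot": TCP orientation; "contact_force": force on the tool from outside, world axes, zero at the start; "torque": the same for the moment, N m; "opening": finger opening in m.
Only numpy, scipy, OpenCV 4.12 (cv2) and the standard library are available. Lean on these libraries where they do the work, as an engineer would, in place of code of your own. Each camera call takes 0.05 s, during which the arm holds its last target.

## Working session

There is one attempt and no reset: what is moved stays moved. The work goes in short steps, Python scripts to look and compute and a tool call to move; the robot and the scene stay as the last step left them, time stands still between calls to the robot, and variables do not carry over. Pictures are saved under pics/ and viewed, and the job is handed in when it is done.

Besides the shell and the picture viewer there is one more tool, called after ">>>" as name(argument=value, ...), one argument or row to a line, values as JSON. jog_arm: Moves the arm, as the interface text tells. Its arguments: {"type":"object","properties":{"series":{"type":"array","items":{"type":"array"}},"squeeze":{"type":"number"}},"required":["series"]}

```bash
mkdir -p pics; ls
python3 - <<'E'
from cell import status, eyes
import cv2,numpy as np
print(status.observe())
for n in ["scene","side","wrist"]:
    r=eyes.read_camera(n); cv2.imwrite(f"pics/a_{n}.png",r["img"][:,:,::-1]); np.savez(f"a_{n}.npz",**r)
    print(n,r["camera_matrix"],r.get("T",r.get("tool_from_camera")))
E
```

```text
pics
{'time': 0.0, 'qpos': array([-1.30702766e+00,  3.42714680e-01,  1.52504200e+00,  1.77976106e-05,
        1.27541307e+00, -1.46006679e-01]), 'qvel': array([ 0.00196563, -0.00058464, -0.00192899, -0.00065622,  0.00013556,
        0.00092576]), 'joint_efforts': array([ 2.21046874e-03, -4.31241095e+01, -2.44217509e+01,  7.19470507e-02,
        5.59643924e-02, -1.47106834e-04]), 'tool_pos': array([ 0.20907246, -0.48111297,  0.22604043]), 'tool_rot': array([-3.14003481e+00, -2.46287490e-04,  4.09769961e-01]), 'contact_force': array([ 0.4381719 , -0.49897362, -1.45220658]), 'torque': array([-0.00991341, -0.02062584, -0.04563576]), 'opening': 0.09209803036581213}
scene [[504.16693843   0.         316.08442887]
 [  0.         504.16693843 207.41278827]
 [  0.           0.           1.        ]] [[-0.51118961  0.55443501 -0.65672445  1.36112825]
 [ 0.85944134  0.33576782 -0.38551336  0.54872663]
 [ 0.00676483 -0.76148657 -0.64814539  0.87863136]
 [ 0.          0.          0.          1.        ]]
side [[515.82952524   0.         320.51431282]
 [  0.         515.82952524 201.76706664]
 [  0.           0.           1.        ]] [[-0.98076675 -0.11753651  0.15582604  0.3295812 ]
 [-0.19460008  0.65051775 -0.73413723  1.0190641 ]
 [-0.01507968 -0.75034114 -0.66087879  0.91717096]
 [ 0.          0.          0.          1.        ]]
wrist [[292.01442214   0.         315.97153305]
 [  0.         292.01442214 196.64417145]
 [  0.           0.           1.        ]] [[-1.29187714e-03 -9.60929686e-01 -2.76789577e-01  7.53096842e-02]
 [ 9.99999130e-01 -1.31564276e-03 -9.98441660e-05  4.78945311e-04]
 [-2.68212981e-04 -2.76789465e-01  9.60930549e-01 -1.57333019e-01]
 [ 0.00000000e+00  0.00000000e+00  0.00000000e+00  1.00000000e+00]]
```

View pics/a_scene.png

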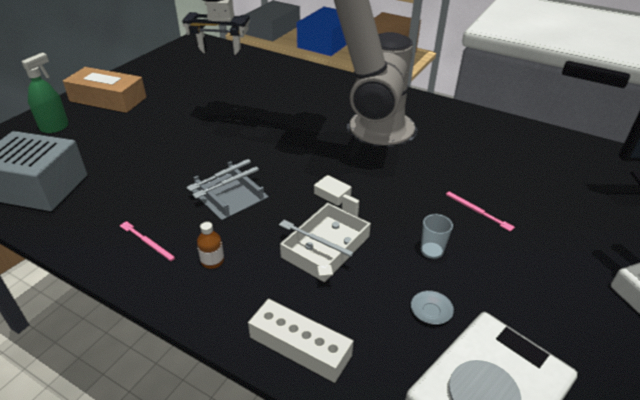

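View pics/a_side.png

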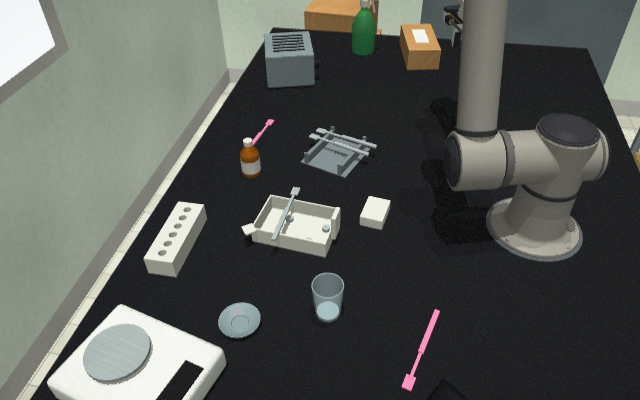

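View pics/a_wrist.png

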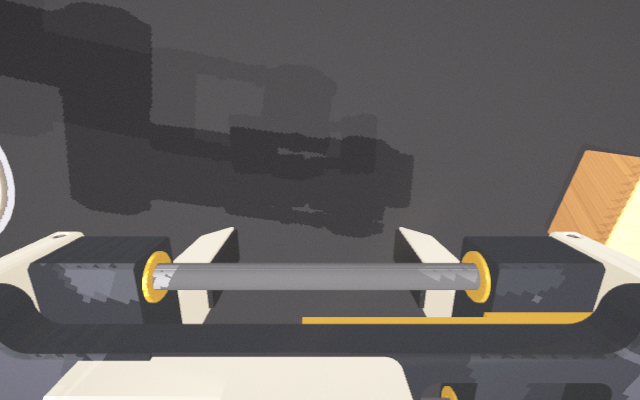

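The scene view shows the tote at about (325,240) with a grey spatula across it, blade at (287,226). The rest is at (228,190) holding two spatulas. Pink decoys lie at (147,240) and (480,210) and are excluded by colour. The grey one across the tote fits the description. I'll enlarge it to confirm.

Run:
```python
import cv2
a=cv2.imread("pics/a_scene.png"); b=cv2.imread("pics/a_side.png")
cv2.imwrite("pics/b1.png",cv2.resize(a[150:290,170:390],None,fx=3.6,fy=3.6,interpolation=cv2.INTER_CUBIC))
cv2.imwrite("pics/b2.png",cv2.resize(b[110:260,220:400],None,fx=4,fy=4,interpolation=cv2.INTER_CUBIC))
```

```text
(no output)
```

View pics/b1.png

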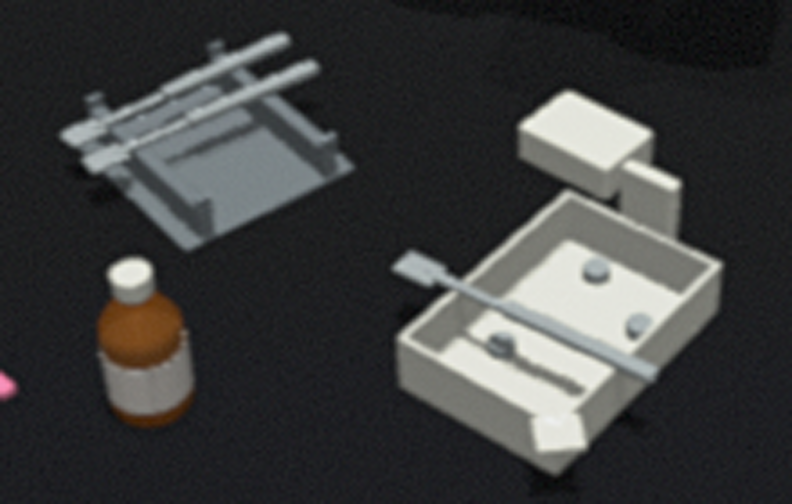

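View pics/b2.png

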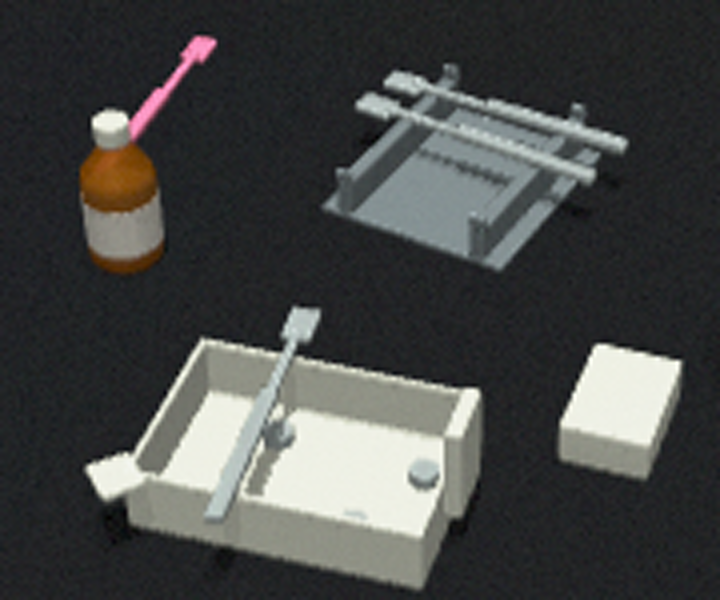

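```bash
cat > h.py <<'E'
import numpy as np,cv2
def cloud(n,pre="a"):
    r=np.load(f"{pre}_{n}.npz"); z=r["range_z"]; K=r["camera_matrix"]; T=r["T"]
    v,u=np.indices(z.shape); c=np.stack([(u-K[0,2])/K[0,0]*z,(v-K[1,2])/K[1,1]*z,z],-1)
    return c@T[:3,:3].T+T[:3,3], r["img"], z
def ray(n,u,v,zp,pre="a"):
    r=np.load(f"{pre}_{n}.npz"); K=r["camera_matrix"]; T=r["T"]
    d=T[:3,:3]@np.array([(u-K[0,2])/K[0,0],(v-K[1,2])/K[1,1],1]); o=T[:3,3]
    return o+d*(zp-o[2])/d[2]
E
python3 - <<'E'
from h import *
cr={"scene":(170,150,3.6),"side":(220,110,4)}
def P(n,x,y,z): 
    u0,v0,s=cr[n]; return ray(n,u0+(x+.5)/s-.5,v0+(y+.5)/s-.5,z)
def pr(l,p): print(l,np.round(p*1000,1))
# tote rim outer corners z=.045
for l,n,x,y in [("tote -x -y? top","scene",568,192),("right","scene",721,264),("left","scene",399,340),("side TL","side",204,339),("side TR(handle)","side",478,390),("side near handle","side",432,538)]: pr(l,P(n,x,y,.045))
print("handle top");
for n,x,y in [("scene",622,163),("scene",680,184),("side",477,390),("side",444,436)]: pr(n,P(n,x,y,.09))
print("spat tip");
for n,x,y in [("scene",402,262),("side",303,310)]: pr(n,P(n,x,y,.049))
print("spat handle end");
for n,x,y in [("scene",655,374),("side",215,518)]: pr(n,P(n,x,y,.053))
print("rest base corners")
for n,x,y in [("scene",190,247),("scene",352,166),("side",326,207),("side",500,268)]: pr(n,P(n,x,y,.004))
print("neigh ends tip,handle (near middle, then far)")
for n,x,y,z in [("scene",90,163,.036),("scene",316,66,.04),("scene",66,134,.036),("scene",286,38,.04),("side",360,104,.036),("side",594,177,.04),("side",388,81,.036),("side",626,146,.04)]: pr(n,P(n,x,y,z))
print("slidebox top");
for n,x,y in [("scene",520,128),("scene",568,92),("scene",653,133),("scene",602,172),("side",600,345),("side",682,361),("side",645,448),("side",560,430)]: pr(n,P(n,x,y,.032))
print("discs top z .014")
for n,x,y in [("scene",596,266),("scene",638,322),("scene",501,341),("side",424,468),("side",282,428)]: pr(n,P(n,x,y,.014))
# depth check
for n in cr:
    C,I,z=cloud(n); m=(abs(C[...,0]-.55)<.25)&(abs(C[...,1])<.25)&(z>0)&(C[...,2]<.01); print(n,"bench z med",np.median(C[m][:,2]))
    I=I.astype(int); w=(I.min(-1)>120)&(I.max(-1)-I.min(-1)<40)
    m2=(z>0)&w&(abs(C[...,2]-.09)<.006)&(abs(C[...,0]-.5)<.2)&(abs(C[...,1]-.1)<.2)
    print("handle top pts",m2.sum(),C[m2].mean(0) if m2.sum() else 0)
E
```

```text
tote -x -y? top [486.1  68.9  45. ]
right [498.6 196.6  45. ]
left [674.   49.3  45. ]
side TL [668.9  44.7  45. ]
side TR(handle) [485.   61.9  45. ]
side near handle [489.7 194.3  45. ]
handle top
scene [486.9 111.2  90. ]
scene [486.4 155.8  90. ]
side [477.5 111.4  90. ]
side [489.7 154.5  90. ]
spat tip
scene [613.5  11.3  49. ]
side [610.8   9.2  49. ]
spat handle end
scene [622.2 210.   53. ]
side [616.4 208.9  53. ]
rest base corners
scene [ 638.8 -158.     4. ]
scene [ 501.7 -111.2    4. ]
side [ 636.1 -161.6    4. ]
side [ 498.6 -113.2    4. ]
neigh ends tip,handle (near middle, then far)
scene [ 630.1 -253.8   36. ]
scene [ 449.6 -179.5   40. ]
scene [ 613.  -292.2   36. ]
scene [ 431.1 -222.3   40. ]
side [ 628.7 -251.    36. ]
side [ 442.4 -183.6   40. ]
side [ 614.1 -285.3   36. ]
side [ 424.3 -225.7   40. ]
slidebox top
scene [425.6  -7.4  32. ]
scene [367.1   1.1  32. ]
scene [378.7  81.8  32. ]
scene [439.6  71.4  32. ]
side [416.  -10.1  32. ]
side [361.6  -3.7  32. ]
side [376.3  82.3  32. ]
side [430.4  75.5  32. ]
discs top z .014
scene [514.3 108.6  14. ]
scene [549.3 160.9  14. ]
scene [613.6  90.3  14. ]
side [511.5 106.1  14. ]
side [608.1  86.3  14. ]
scene bench z med -0.001938638412274818
handle top pts 59 [0.48532848 0.1330673  0.08716774]
side bench z med 0.001955785355992168
handle top pts 73 [0.48252465 0.13582471 0.09029978]
```

The crop confirms it: the grey spatula lies across both long rims, its blade on the -y side at scene (402,262) in the crop. The lip is on the far-left corner. Next I'll write a pose-to-shift helper and check where the bottle is.

```bash
cat >> h.py <<'E'
from scipy.spatial.transform import Rotation as R
def go(p,yaw=None,rot=None):
    from cell import status
    s=status.observe(); R0=R.from_euler('xyz',s["tool_rot"]); R1=rot if rot is not None else R.from_euler('xyz',[np.pi,0,yaw])
    print("t",s["time"],"pos",np.round(s["tool_pos"],4),"rot",np.round(s["tool_rot"],3),"F",np.round(s["contact_force"],2),"open",round(s["opening"],4),"q",np.round(s["qpos"],3))
    print("shift",np.round(R0.inv().apply(np.array(p)-s["tool_pos"]),4),"turn",np.round((R0.inv()*R1).as_rotvec(),4))
E
python3 - <<'E'
from h import *
for n,u,v in [("scene",210,266),("side",251,177),("scene",433,255),("side",327,318)]: print(n,np.round(ray(n,u,v,0)*1000))
go([.616,.115,.16],1.536)
E
```

```text
scene [784. -79.   0.]
side [762. -69.   0.]
scene [477. 360.   0.]
side [459. 367.   0.]
t 0.15 pos [ 0.2091 -0.4812  0.2262] rot [-3.14 -0.    0.41] F [ 0.29 -0.07 -0.61] open 0.0916 q [-1.307  0.343  1.525  0.     1.275 -0.146]
shift [ 0.6107 -0.3847  0.0668] turn [-9.0000e-04 -8.0000e-04 -1.1262e+00]
```

>>> jog_arm(
  series=[
    [1,[0.61,-0.385,0.067],[0,0,-1.126]],
    [1,[0.61,-0.385,0.067],[0,0,-1.126]],
    [1,[0.61,-0.385,0.067],[0,0,-1.126]],
    [1,[0.61,-0.385,0.067],[0,0,-1.126]],
    [1,[0.61,-0.385,0.067],[0,0,-1.126]],
    [1,[0.61,-0.385,0.067],[0,0,-1.126]],
    [1,[0.61,-0.385,0.067],[0,0,-1.126]],
    [1,[0.61,-0.385,0.067],[0,0,-1.126]],
    [1,[0.61,-0.385,0.067],[0,0,-1.126]],
    [1,[0.61,-0.385,0.067],[0,0,-1.126]],
    [1,[0.61,-0.385,0.067],[0,0,-1.126]],
    [1,[0.61,-0.385,0.067],[0,0,-1.126]],
  ],
)

```text
time: 1.15
tool_pos: [0.4902, -0.068, 0.1802]
tool_rot: [-3.141, 0.0, 1.536]
contact_force: [-0.3, -0.4, 0.1]
opening: 0.092
```

```bash
python3 -c "
from h import *
go([.616,.115,.16],1.536)"
```

```text
t 1.15 pos [ 0.4902 -0.068   0.1802] rot [-3.141  0.     1.536] F [-0.27 -0.42  0.08] open 0.092 q [-0.293  0.332  1.677 -0.     1.133 -0.258]
shift [0.1873 0.1194 0.0202] turn [-0.0001  0.0002 -0.    ]
```

>>> jog_arm(
  series=[
    [0.2,[0.187,0.119,0.02],[0,0,0]],
    [0.2,[0.187,0.119,0.02],[0,0,0]],
    [0.2,[0.187,0.119,0.02],[0,0,0]],
    [0.2,[0.187,0.119,0.02],[0,0,0]],
    [0.2,[0.187,0.119,0.02],[0,0,0]],
    [0.2,[0.187,0.119,0.02],[0,0,0]],
    [0.2,[0.187,0.119,0.02],[0,0,0]],
    [0.2,[0.187,0.119,0.02],[0,0,0]],
  ],
)

```text
time: 1.82
tool_pos: [0.6145, 0.1131, 0.1595]
tool_rot: [-3.14, 0.001, 1.538]
contact_force: [-0.1, -0.7, -0.2]
opening: 0.0552
```

```bash
python3 -c "
from h import *
go([.616,.115,.032],1.536)
from cell import status,eyes
s=status.observe()
r=eyes.read_camera('wrist'); cv2.imwrite('pics/c_wrist.png',r['img'][:,:,::-1]); np.savez('c_wrist.npz',pos=s['tool_pos'],rot=s['tool_rot'],**r)
"
```

```text
t 1.8167 pos [0.6145 0.1131 0.1595] rot [-3.140e+00  1.000e-03  1.538e+00] F [-0.14 -0.66 -0.22] open 0.0552 q [ 6.000e-02  5.800e-01  1.326e+00 -1.000e-03  1.238e+00  9.300e-02]
shift [0.002  0.0017 0.1275] turn [-0.0017  0.0007  0.0015]
```

View pics/c_wrist.png

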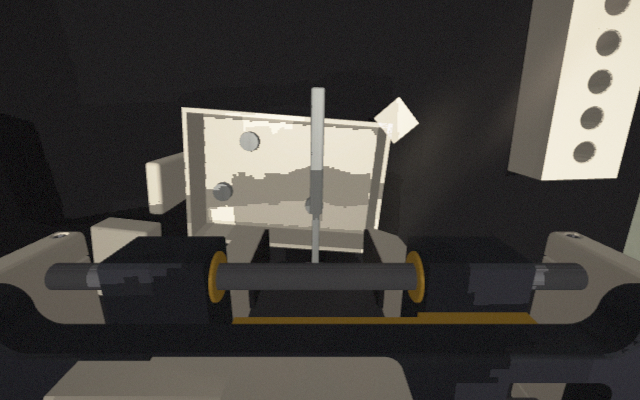

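The wrist view shows the spatula at column 317, lined up with the tool and centred between the fingers, with its handle end at (318,90). I'll check the position along its length and also measure the tote from here: rim corners (184,108), (390,127), (189,233) and (362,250).

```bash
python3 -c "
from h import *
r=np.load('c_wrist.npz'); K=r['camera_matrix']; X=r['tool_from_camera']; Rt=R.from_euler('xyz',r['rot']).as_matrix(); p=r['pos']
def w(u,v,z):
    d=Rt@X[:3,:3]@np.array([(u-K[0,2])/K[0,0],(v-K[1,2])/K[1,1],1]); o=Rt@X[:3,3]+p
    return np.round((o+d*(z-o[2])/d[2])*1000,1)
print('sp end',w(318,90,.053), 'sp low',w(316,235,.05))
for u,v in [(184,108),(390,127),(189,236),(362,250)]: print('rim',w(u,v,.045))
for u,v in [(148,163),(184,153),(151,208)]: print('handle',w(u,v,.09))
for u,v in [(250,141),(223,191),(311,206)]: print('disc',w(u,v,.014))
"
```

```text
sp end [620.  205.8  53. ] sp low [613.6  71.2  50. ]
rim [500.2 195.4  45. ]
rim [684.2 172.5  45. ]
rim [485.5  72.2  45. ]
rim [660.   50.8  45. ]
handle [484.9 154.   90. ]
handle [514.4 160.8  90. ]
handle [480.2 117.1  90. ]
disc [549.1 161.7  14. ]
disc [515.  109.9  14. ]
disc [608.8  89.8  14. ]
```

>>> jog_arm(
  series=[
    [0.2,[0,0.001,0.04],[0,0,0]],
    [0.2,[0,0.001,0.08],[0,0,0]],
    [0.2,[0,0.001,0.11],[0,0,0]],
    [0.2,[0,0.001,0.127],[0,0,0]],
    [0.2,[0,0.001,0.127],[0,0,0]],
    [-1,[0,0.001,0.127],[0,0,0]],
    [-1,[0,0.001,0.127],[0,0,0]],
    [-1,[0,0.001,0.127],[0,0,0]],
    [-1,[0,0.001,0.127],[0,0,0]],
    [-1,[0,0.001,0.127],[0,0,0]],
    [-1,[0,0.001,0.127],[0,0,0]],
  ],
  squeeze=25,
)

```text
time: 2.78
tool_pos: [0.6163, 0.1127, 0.0343]
tool_rot: [3.14, -0.0, 1.536]
contact_force: [0.0, -0.2, 0.4]
opening: 0.0192
```

>>> jog_arm(
  series=[
    [-1,[0,0,0],[0,0,0]],
    [-1,[0,0,0],[0,0,0]],
    [-1,[0,0,-0.01],[0,0,0]],
    [-1,[0,0,-0.03],[0,0,0]],
    [-1,[0,0,-0.06],[0,0,0]],
    [-1,[0,0,-0.09],[0,0,0]],
    [-1,[0,0,-0.115],[0,0,0]],
    [-1,[0,0,-0.13],[0,0,0]],
    [-1,[0,0,-0.13],[0,0,0]],
  ],
)

```text
time: 3.53
tool_pos: [0.618, 0.1128, 0.1683]
tool_rot: [3.134, -0.001, 1.536]
contact_force: [0.9, 0.3, -0.1]
opening: 0.0119
```

```bash
python3 -c "
from h import *
go([.555,-.1725,.10],2.79)
from cell import status,eyes
for n in ['side','scene']:
  r=eyes.read_camera(n); np.savez(f'd_{n}.npz',**r)
  cv2.imwrite(f'pics/d_{n}.png',r['img'][:,:,::-1])
"
```

```text
t 3.5333 pos [0.618  0.1128 0.1683] rot [ 3.134e+00 -1.000e-03  1.536e+00] F [ 0.91  0.26 -0.13] open 0.0119 q [ 0.059  0.573  1.313 -0.     1.248  0.094]
shift [-0.2874 -0.0535  0.0677] turn [ 0.0073  0.0044 -1.254 ]
```

View pics/d_side.png

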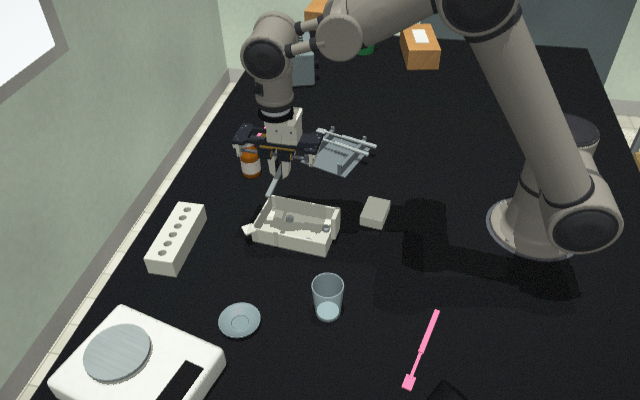

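```bash
python3 -c "
from h import *
go([.548,-.1725,.12],2.798)"
```

```text
t 3.6333 pos [0.6159 0.1126 0.1637] rot [3.141 0.    1.536] F [ 0.87  0.19 -0.45] open 0.0116 q [ 0.059  0.577  1.318 -0.     1.245  0.094]
shift [-0.2873 -0.0579  0.0436] turn [ 5.0000e-04  4.0000e-04 -1.2622e+00]
```

>>> jog_arm(
  series=[
    [-1,[-0.024,-0.005,0],[0,0,-0.1]],
    [-1,[-0.048,-0.01,0],[0,0,-0.2]],
    [-1,[-0.072,-0.015,0],[0,0,-0.3]],
    [-1,[-0.096,-0.02,0],[0,0,-0.4]],
    [-1,[-0.12,-0.024,0],[0,0,-0.5]],
    [-1,[-0.144,-0.029,0],[0,0,-0.6]],
    [-1,[-0.168,-0.034,0],[0,0,-0.7]],
    [-1,[-0.192,-0.039,0],[0,0,-0.8]],
    [-1,[-0.216,-0.044,0],[0,0,-0.9]],
    [-1,[-0.24,-0.049,0],[0,0,-1.0]],
    [-1,[-0.264,-0.053,0],[0,0,-1.1]],
    [-1,[-0.287,-0.058,0.01],[0,0,-1.2]],
  ],
)

```text
time: 4.63
tool_pos: [0.5477, -0.1735, 0.1531]
tool_rot: [-3.141, 0.0, 2.741]
contact_force: [1.0, -0.6, -0.1]
opening: 0.0114
```

```bash
python3 -c "
from h import *
go([.548,-.1725,.09],2.798)"
```

```text
t 4.6333 pos [ 0.5477 -0.1735  0.1531] rot [-3.141  0.     2.741] F [ 1.05 -0.64 -0.05] open 0.0114 q [-0.44   0.497  1.492 -0.     1.152 -1.61 ]
shift [0.0001 0.001  0.0631] turn [-0.0001  0.0001 -0.0573]
```

>>> jog_arm(
  series=[
    [-1,[0,0.001,0.02],[0,0,-0.057]],
    [-1,[0,0.001,0.05],[0,0,-0.057]],
    [-1,[0,0.001,0.08],[0,0,-0.057]],
    [-1,[0,0.001,0.093],[0,0,-0.057]],
    [-1,[0,0.001,0.093],[0,0,-0.057]],
    [-1,[0,0.001,0.093],[0,0,-0.057]],
  ],
)

```text
time: 5.13
tool_pos: [0.5472, -0.1708, 0.0588]
tool_rot: [3.141, -0.004, 2.793]
contact_force: [0.9, 0.9, -0.1]
opening: 0.0118
```

```bash
python3 -c "
from h import *
go([.548,-.1725,.018],2.798)
from cell import status,eyes
ims=[]
for n,(u,v) in {'side':(280,100),'scene':(160,130)}.items():
  r=eyes.read_camera(n); np.savez(f'e_{n}.npz',**r)
  ims.append(cv2.resize(r['img'][v:v+100,u:u+130,::-1],None,fx=5,fy=5,interpolation=cv2.INTER_CUBIC)[:500])
cv2.imwrite('pics/e_s.png',ims[0]);cv2.imwrite('pics/e_c.png',ims[1])
"
```

```text
t 5.1333 pos [ 0.5472 -0.1708  0.0588] rot [ 3.141 -0.004  2.793] F [ 0.93  0.91 -0.15] open 0.0118 q [-0.436  0.61   1.59  -0.     0.946 -1.658]
shift [-0.0015 -0.0013  0.0408] turn [ 0.0003 -0.004  -0.0052]
```

View pics/e_s.png

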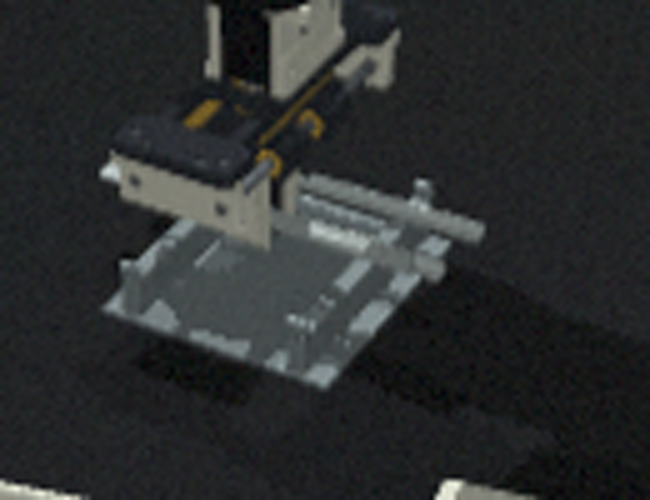

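View pics/e_c.png

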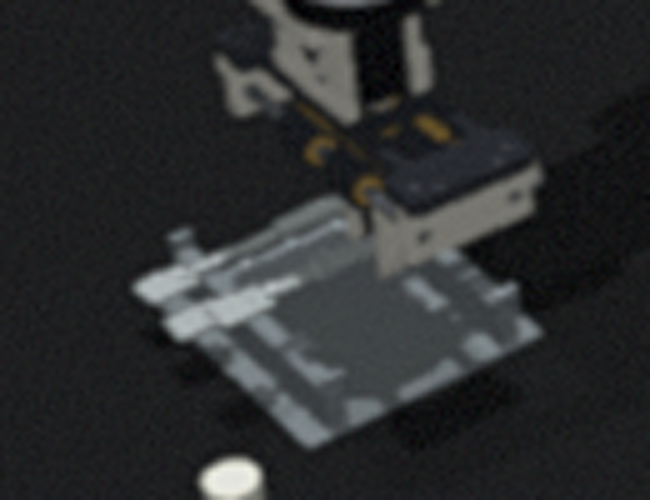

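The held spatula isn't obvious in these crops, so I'll look at the full views.

```bash
python3 -c "
from h import *
for n in ['side','scene']:
  r=np.load(f'e_{n}.npz'); cv2.imwrite(f'pics/e_{n}.png',r['img'][:,:,::-1])
from cell import eyes
r=eyes.read_camera('wrist'); cv2.imwrite('pics/e_wrist.png',r['img'][:,:,::-1])
"
```

```text
(no output)
```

View pics/e_side.png

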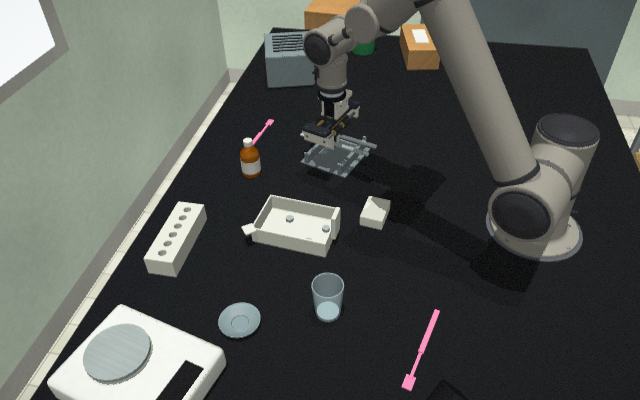

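View pics/e_wrist.png

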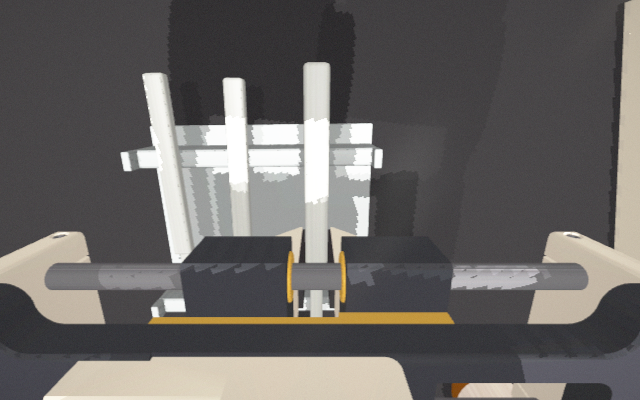

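View pics/e_scene.png

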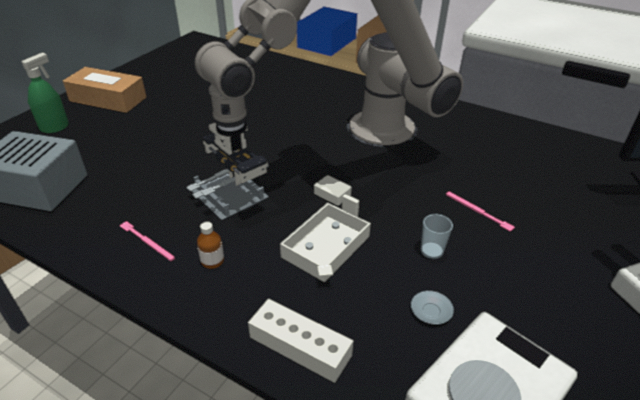

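The wrist view shows the spatula held straight between the pads (column 317), parallel to neighbour1 at column 235. The rest's end posts are at columns 128 and 378, so it's in the empty place. Now lowering.

>>> jog_arm(
  series=[
    [-1,[-0.001,-0.001,0.015],[0,0,0]],
    [-1,[-0.001,-0.001,0.028],[0,0,0]],
    [-1,[-0.001,-0.001,0.034],[0,0,0]],
    [-1,[-0.001,-0.001,0.037],[0,0,0]],
    [-1,[-0.001,-0.001,0.037],[0,0,0]],
    [-1,[-0.001,-0.001,0.037],[0,0,0]],
  ],
)

```text
time: 5.78
tool_pos: [0.5494, -0.1727, 0.0242]
tool_rot: [-3.141, 0.001, 2.793]
contact_force: [-0.8, 0.7, 0.7]
opening: 0.0117
```

```bash
python3 -c "
from h import *
go([.548,-.1725,.018],2.798)"
```

```text
t 5.7833 pos [ 0.5494 -0.1727  0.0242] rot [-3.141e+00  1.000e-03  2.793e+00] F [-0.84  0.71  0.7 ] open 0.0117 q [-0.438  0.66   1.612 -0.     0.868 -1.66 ]
shift [ 0.0014 -0.0003  0.0062] turn [-0.0002  0.0012 -0.0051]
```

>>> jog_arm(
  series=[
    [-1,[0,0,0.002],[0,0,0]],
    [-1,[0,0,0.003],[0,0,0]],
    [-1,[0,0,0.003],[0,0,0]],
    [-1,[0,0,0.003],[0,0,0]],
  ],
)

```text
time: 6.12
tool_pos: [0.5493, -0.1727, 0.0209]
tool_rot: [-3.141, 0.001, 2.793]
contact_force: [0.4, 0.1, 0.7]
opening: 0.0116
```

```bash
python3 -c "
from h import *
go([.548,-.1725,.018],2.798)"
```

```text
t 6.1167 pos [ 0.5493 -0.1727  0.0209] rot [-3.141e+00  1.000e-03  2.793e+00] F [0.4  0.09 0.69] open 0.0116 q [-0.438  0.665  1.614 -0.     0.861 -1.66 ]
shift [ 0.0013 -0.0002  0.0029] turn [-0.0001  0.0009 -0.0052]
```

>>> jog_arm(
  series=[
    [-1,[0,0,0.001],[0,0,0]],
    [-1,[0,0,0.001],[0,0,0]],
    [-1,[0,0,0.002],[0,0,0]],
    [-1,[0,0,0.002],[0,0,0]],
  ],
)

```text
time: 6.45
tool_pos: [0.5493, -0.1727, 0.0207]
tool_rot: [-3.141, 0.002, 2.793]
contact_force: [-4.9, 1.7, 17.1]
opening: 0.0113
```

```bash
python3 -c "
from h import *
go([.548,-.1725,.018],2.798)"
```

```text
t 6.45 pos [ 0.5493 -0.1727  0.0207] rot [-3.141e+00  2.000e-03  2.793e+00] F [-4.88  1.67 17.09] open 0.0113 q [-0.438  0.665  1.615 -0.     0.86  -1.66 ]
shift [ 0.0013 -0.0002  0.0027] turn [-0.0003  0.0016 -0.005 ]
```

Contact is felt (17 N). I'll back off to unload it, then open partway so the fingers stay clear of neighbour1.

>>> jog_arm(
  series=[
    [-1,[0,0,-0.0015],[0,0,0]],
    [-0.5,[0,0,-0.0015],[0,0,0]],
    [-0.2,[0,0,-0.0015],[0,0,0]],
    [-0.2,[0,0,-0.0015],[0,0,0]],
    [-0.2,[0,0,-0.0015],[0,0,0]],
    [-0.2,[0,0,-0.0015],[0,0,0]],
    [-0.2,[0,0,-0.015],[0,0,0]],
    [-0.2,[0,0,-0.04],[0,0,0]],
    [-0.2,[0,0,-0.08],[0,0,0]],
    [-0.2,[0,0,-0.12],[0,0,0]],
    [-0.2,[0,0,-0.16],[0,0,0]],
    [-0.2,[0,0,-0.16],[0,0,0]],
  ],
)

```text
time: 7.45
tool_pos: [0.5526, -0.1741, 0.1869]
tool_rot: [-3.14, 0.014, 2.793]
contact_force: [1.2, -0.3, 0.6]
opening: 0.0368
```

```bash
python3 -c "
from h import *
go([.484,.1325,.19],1.486)
from cell import eyes
r=eyes.read_camera('wrist'); cv2.imwrite('pics/f_wrist.png',r['img'][:,:,::-1])
r=eyes.read_camera('side'); np.savez(f'f_side.npz',**r)
cv2.imwrite('pics/f_side.png',cv2.resize(r['img'][110:260,220:400,::-1],None,fx=4,fy=4,interpolation=cv2.INTER_CUBIC))
"
```

```text
t 7.45 pos [ 0.5526 -0.1741  0.1869] rot [-3.14   0.014  2.793] F [ 1.16 -0.34  0.59] open 0.0368 q [-0.438  0.466  1.445 -0.     1.217 -1.66 ]
shift [ 0.1691  0.2648 -0.0059] turn [0.0082 0.0132 1.3069]
```

View pics/f_wrist.png

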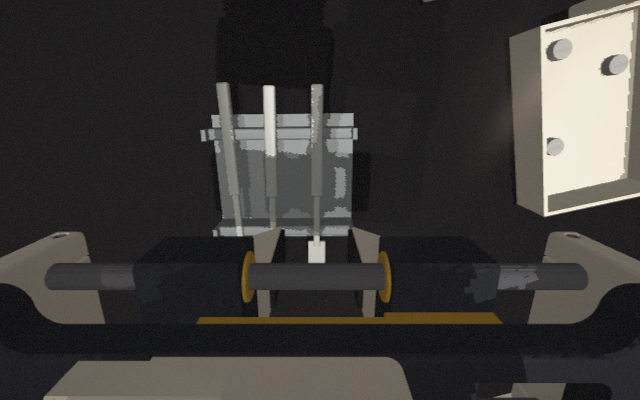

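View pics/f_side.png

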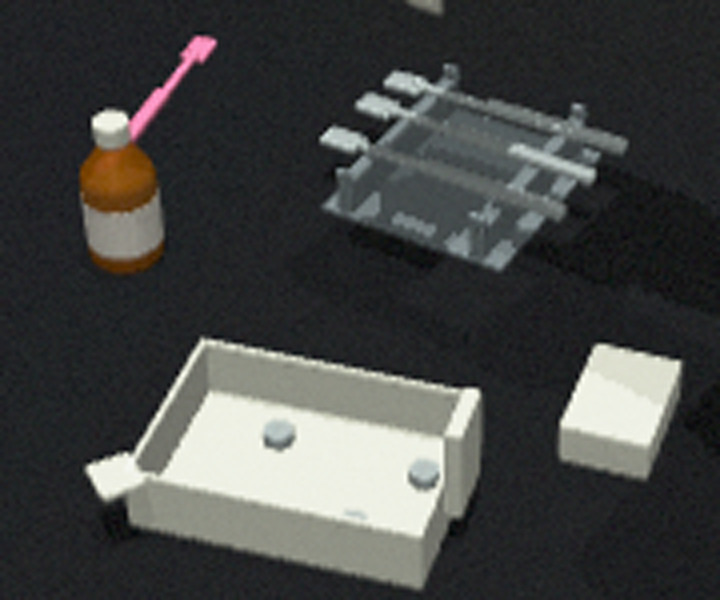

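The new spatula now lies parallel beside the other two, across both bars, with its blade the same way: side crop blade at (343,138), handle end at (560,210). The tote and discs have not moved. Next is the handle.

>>> jog_arm(
  series=[
    [0,[0.169,0.265,-0.006],[0,0,1.307]],
    [0,[0.169,0.265,-0.006],[0,0,1.307]],
    [0,[0.169,0.265,-0.006],[0,0,1.307]],
    [0,[0.169,0.265,-0.006],[0,0,1.307]],
    [0,[0.169,0.265,-0.006],[0,0,1.307]],
    [0,[0.169,0.265,-0.006],[0,0,1.307]],
    [0,[0.169,0.265,-0.006],[0,0,1.307]],
    [0,[0.169,0.265,-0.006],[0,0,1.307]],
    [0,[0.169,0.265,-0.006],[0,0,1.307]],
    [0,[0.169,0.265,-0.006],[0,0,1.307]],
    [0,[0.169,0.265,-0.006],[0,0,1.307]],
    [0,[0.169,0.265,-0.006],[0,0,1.307]],
  ],
)

```text
time: 8.55
tool_pos: [0.4796, 0.1346, 0.1827]
tool_rot: [-3.138, 0.001, 1.482]
contact_force: [0.1, -0.9, 0.2]
opening: 0.0459
```

```bash
python3 -c "
from h import *
go([.484,.1325,.11],1.486)
from cell import eyes
r=eyes.read_camera('wrist'); cv2.imwrite('pics/g_wrist.png',r['img'][:,:,::-1])
"
```

```text
t 8.55 pos [0.4796 0.1346 0.1827] rot [-3.138e+00  1.000e-03  1.482e+00] F [ 0.13 -0.87  0.19] open 0.0459 q [ 0.12   0.337  1.662 -0.     1.146  0.208]
shift [-0.0016  0.0048  0.0727] turn [-0.0034  0.0008 -0.0039]
```

View pics/g_wrist.png

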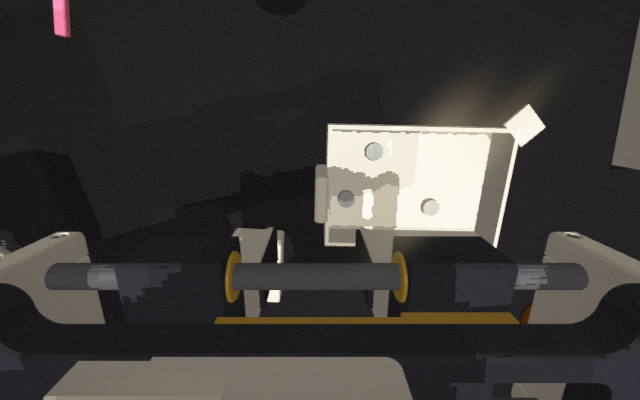

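```bash
python3 -c "
from h import *
from cell import status,eyes
s=status.observe(); r=eyes.read_camera('wrist'); K=r['camera_matrix']; X=r['tool_from_camera']; Rt=R.from_euler('xyz',s['tool_rot']).as_matrix(); p=s['tool_pos']
def w(u,v,z):
    d=Rt@X[:3,:3]@np.array([(u-K[0,2])/K[0,0],(v-K[1,2])/K[1,1],1]); o=Rt@X[:3,3]+p
    return np.round((o+d*(z-o[2])/d[2])*1000,1)
print(s['tool_pos'])
I=r['img'].astype(int)
for v in range(160,230,6): print(v, I[v,308:336].mean(-1).astype(int).tolist())
for u,v in [(316,166),(327,166),(315,222),(327,222)]: print(w(u,v,.09))
cv2.imwrite('pics/g2.png',cv2.resize(r['img'][110:260,270:420,::-1],None,fx=4,fy=4,interpolation=cv2.INTER_CUBIC))
"
```

```text
[0.47981362 0.13430446 0.1828919 ]
160 [35, 29, 34, 30, 31, 34, 30, 34, 27, 33, 33, 30, 35, 31, 33, 34, 34, 62, 114, 208, 236, 237, 236, 237, 236, 235, 236, 237]
166 [27, 27, 28, 20, 25, 23, 30, 86, 117, 123, 127, 121, 115, 119, 124, 124, 122, 113, 127, 208, 236, 235, 226, 190, 168, 170, 215, 236]
172 [18, 18, 20, 16, 18, 21, 35, 88, 112, 115, 115, 119, 117, 115, 117, 113, 114, 113, 119, 135, 153, 149, 150, 150, 147, 149, 149, 151]
178 [22, 22, 20, 24, 22, 19, 47, 104, 134, 141, 146, 145, 146, 146, 145, 146, 144, 143, 140, 129, 135, 148, 148, 150, 150, 149, 149, 148]
184 [25, 13, 22, 22, 18, 19, 67, 116, 138, 145, 150, 149, 148, 148, 149, 150, 150, 146, 140, 132, 139, 150, 150, 150, 149, 148, 150, 149]
190 [21, 23, 20, 19, 22, 26, 67, 115, 139, 146, 149, 150, 147, 149, 150, 147, 149, 145, 140, 133, 138, 149, 148, 150, 148, 149, 148, 149]
196 [20, 26, 23, 26, 27, 19, 87, 128, 140, 147, 147, 149, 149, 148, 148, 148, 148, 143, 137, 135, 142, 149, 170, 190, 187, 181, 183, 166]
202 [26, 25, 25, 22, 23, 19, 90, 129, 142, 145, 149, 146, 147, 146, 147, 149, 147, 141, 132, 138, 147, 170, 187, 187, 187, 186, 186, 187]
208 [29, 32, 23, 25, 23, 35, 102, 133, 142, 149, 149, 149, 149, 147, 148, 147, 145, 142, 131, 137, 150, 169, 187, 188, 187, 187, 185, 188]
214 [30, 28, 27, 18, 29, 45, 108, 135, 142, 145, 151, 147, 149, 148, 147, 146, 144, 139, 135, 160, 183, 163, 170, 187, 184, 188, 186, 188]
220 [25, 25, 24, 20, 17, 29, 101, 139, 147, 148, 148, 149, 148, 149, 148, 145, 142, 139, 162, 183, 171, 174, 186, 187, 187, 186, 183, 188]
226 [22, 26, 21, 27, 27, 20, 22, 28, 21, 25, 25, 22, 20, 28, 24, 79, 130, 168, 185, 183, 172, 152, 148, 150, 147, 150, 146, 149]
[482.8 164.1  90. ]
[492.3 163.3  90. ]
[477.5 112.6  90. ]
[488.5 111.7  90. ]
```

View pics/g2.png

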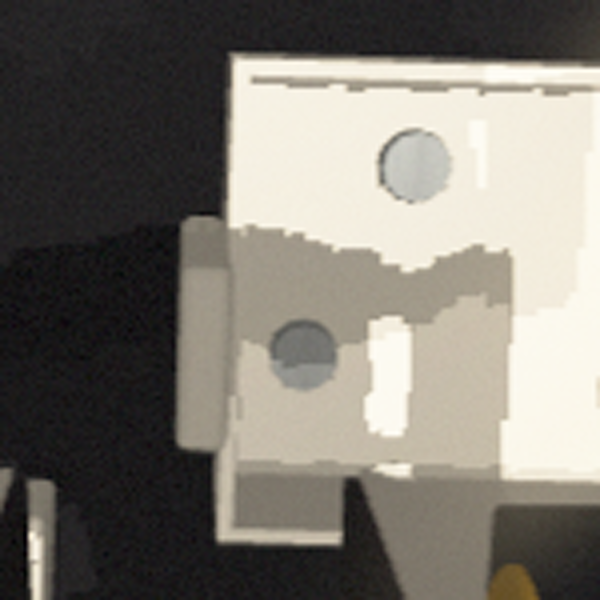

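The crop shows the handle's top face at wrist columns 315–327, rows 177–222, which puts its centre near (0.4845, 0.133). Descending and gripping.

>>> jog_arm(
  series=[
    [0,[-0.001,0.005,0.03],[0,0,-0.004]],
    [0,[-0.001,0.005,0.06],[0,0,-0.004]],
    [0,[-0.001,0.005,0.09],[0,0,-0.004]],
    [0,[-0.001,0.005,0.115],[0,0,-0.004]],
    [0,[-0.001,0.005,0.128],[0,0,-0.004]],
    [0,[-0.001,0.005,0.128],[0,0,-0.004]],
    [-1,[-0.001,0.005,0.128],[0,0,-0.004]],
    [-1,[-0.001,0.005,0.128],[0,0,-0.004]],
    [-1,[-0.001,0.005,0.128],[0,0,-0.004]],
    [-1,[-0.001,0.005,0.128],[0,0,-0.004]],
    [-1,[-0.001,0.005,0.128],[0,0,-0.004]],
    [-1,[-0.001,0.005,0.128],[0,0,-0.004]],
  ],
  squeeze=55,
)

```text
time: 9.65
tool_pos: [0.4854, 0.1328, 0.0571]
tool_rot: [3.141, 0.0, 1.49]
contact_force: [0.3, -2.9, 2.5]
opening: 0.0117
```

>>> jog_arm(
  series=[
    [-1,[0,0,0],[0,0,0]],
    [-1,[0,0,0],[0,0,0]],
    [-1,[0,0,0],[0,0,0]],
    [-1,[0,0,0],[0,0,0]],
  ],
)

```text
time: 9.98
tool_pos: [0.4856, 0.1328, 0.0571]
tool_rot: [3.141, 0.0, 1.49]
contact_force: [-2.1, -0.5, 6.8]
opening: 0.0117
```

```bash
python3 -c "
from h import *
go([.42,.1,.35],1.486)"
```

```text
t 9.9833 pos [0.4856 0.1328 0.0571] rot [3.141 0.    1.49 ] F [-2.12 -0.47  6.84] open 0.0117 q [ 0.115  0.511  1.796 -0.     0.834  0.196]
shift [-0.038  -0.0626 -0.2929] turn [0.0005 0.0001 0.0042]
```

>>> jog_arm(
  series=[
    [-1,[0,0,-0.003],[0,0,0]],
    [-1,[0,0,-0.01],[0,0,0]],
    [-1,[0,0,-0.02],[0,0,0]],
    [-1,[0,0,-0.032],[0,0,0]],
    [-1,[0,0,-0.045],[0,0,0]],
    [-1,[0,0,-0.058],[0,0,0]],
    [-1,[0,0,-0.071],[0,0,0]],
    [-1,[0,0,-0.082],[0,0,0]],
    [-1,[0,0,-0.09],[0,0,0]],
    [-1,[0,0,-0.096],[0,0,0]],
    [-1,[0,0,-0.1],[0,0,0]],
    [-1,[0,0,-0.1],[0,0,0]],
  ],
)

```text
time: 10.98
tool_pos: [0.4859, 0.1329, 0.1572]
tool_rot: [3.14, -0.0, 1.49]
contact_force: [0.8, 0.1, -2.5]
opening: 0.0117
```

```bash
python3 -c "
from h import *
go([.42,.1,.35],1.486)
from cell import eyes
r=eyes.read_camera('side'); 
cv2.imwrite('pics/i_side.png',cv2.resize(r['img'][70:290,200:460,::-1],None,fx=3,fy=3,interpolation=cv2.INTER_CUBIC)[:600])
"
```

```text
t 10.9833 pos [0.4859 0.1329 0.1572] rot [ 3.14 -0.    1.49] F [ 0.77  0.14 -2.53] open 0.0117 q [ 0.115  0.372  1.687 -0.     1.081  0.196]
shift [-0.038  -0.0628 -0.1929] turn [ 0.0011 -0.0001  0.0038]
```

View pics/i_side.png

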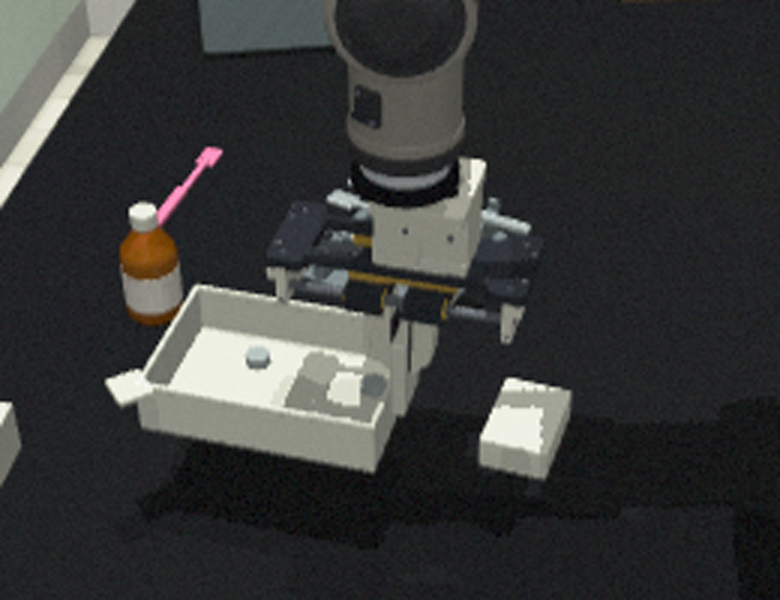

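The tote is off the bench, level, with discs still at rest. Raising further and drawing back a little to leave reach for the tilt.

>>> jog_arm(
  series=[
    [-1,[0,-0.001,-0.004],[0,0,0]],
    [-1,[0,-0.004,-0.014],[0,0,0]],
    [-1,[0,-0.009,-0.03],[0,0,0]],
    [-1,[0,-0.015,-0.05],[0,0,0]],
    [-1,[0,-0.022,-0.072],[0,0,0]],
    [-1,[0,-0.029,-0.095],[0,0,0]],
    [-1,[0,-0.036,-0.118],[0,0,0]],
    [-1,[0,-0.042,-0.138],[0,0,0]],
    [-1,[0,-0.047,-0.155],[0,0,0]],
    [-1,[0,-0.05,-0.167],[0,0,0]],
    [-1,[0,-0.052,-0.175],[0,0,0]],
    [-1,[0,-0.052,-0.175],[0,0,0]],
  ],
)

```text
time: 12.03
tool_pos: [0.4338, 0.1372, 0.3334]
tool_rot: [3.138, -0.001, 1.49]
contact_force: [0.6, -0.8, -3.1]
opening: 0.0117
```

```bash
python3 -c "
from h import *
go([.42,.1,.35],1.486)
# tilt about horizontal axis: dip of tote (+x,+y): axis in tote = (-sin a, cos a,0); tool x=tote +y, tool y=tote +x, tool z=-tote z
for a,th in [(45,45),(40,45)]:
    a=np.radians(a); ax=np.array([np.cos(a),-np.sin(a),0]); print('rotvec tool',np.round(ax*np.radians(th),4))
"
```

```text
t 12.0333 pos [0.4338 0.1372 0.3334] rot [ 3.138e+00 -1.000e-03  1.490e+00] F [ 0.56 -0.82 -3.09] open 0.0117 q [ 0.138  0.143  1.497 -0.     1.499  0.218]
shift [-0.0382 -0.0107 -0.0167] turn [ 0.0031 -0.0007  0.004 ]
rotvec tool [ 0.5554 -0.5554  0.    ]
rotvec tool [ 0.6016 -0.5048  0.    ]
```

>>> jog_arm(
  series=[
    [-1,[0,0,0],[0.02,-0.02,0]],
    [-1,[0,0,0],[0.04,-0.04,0]],
    [-1,[0,0,0],[0.07,-0.07,0]],
    [-1,[0,0,0],[0.1,-0.1,0]],
    [-1,[0,0,0],[0.13,-0.13,0]],
    [-1,[0,0,0],[0.16,-0.16,0]],
    [-1,[0,0,0],[0.19,-0.19,0]],
    [-1,[0,0,0],[0.22,-0.22,0]],
    [-1,[0,0,0],[0.25,-0.25,0]],
    [-1,[0,0,0],[0.28,-0.28,0]],
    [-1,[0,0,0],[0.3,-0.3,0]],
    [-1,[0,0,0],[0.3,-0.3,0]],
  ],
)

```text
time: 13.03
tool_pos: [0.4341, 0.1374, 0.3295]
tool_rot: [-2.829, 0.296, 1.538]
contact_force: [-0.8, -0.6, -3.7]
opening: 0.0116
```

```bash
python3 -c "
from h import *
go([.4338,.1372,.333],1.486)
from cell import eyes
r=eyes.read_camera('scene'); 
cv2.imwrite('pics/j_scene.png',r['img'][:,:,::-1])
"
```

```text
t 13.0333 pos [0.4341 0.1374 0.3295] rot [-2.829  0.296  1.538] F [-0.82 -0.57 -3.73] open 0.0116 q [ 0.262  0.402  1.23  -0.187  1.895  0.317]
shift [-0.0013 -0.0013 -0.003 ] turn [-0.303   0.302   0.0048]
```

View pics/j_scene.png

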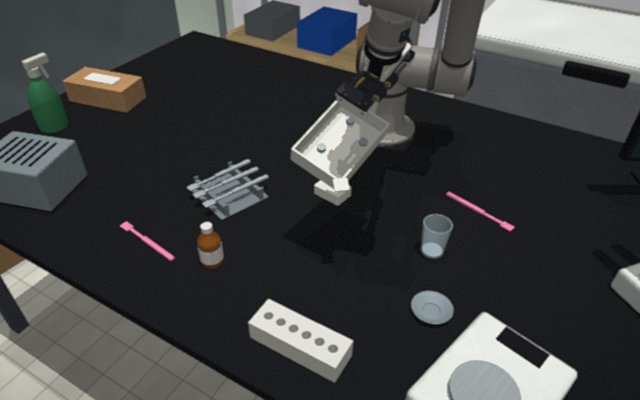

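The scene view shows the tote tilting toward the lip corner at (343,184), with the discs just starting to move. Tilting on.

>>> jog_arm(
  series=[
    [-1,[0,0,0],[0.02,-0.02,0]],
    [-1,[0,0,0],[0.04,-0.04,0]],
    [-1,[0,0,0],[0.06,-0.06,0]],
    [-1,[0,0,0],[0.08,-0.08,0]],
    [-1,[0,0,0],[0.1,-0.1,0]],
    [-1,[0,0,0],[0.12,-0.12,0]],
    [-1,[0,0,0],[0.15,-0.15,0]],
    [-1,[0,0,0],[0.18,-0.18,0]],
    [-1,[0,0,0],[0.21,-0.21,0]],
    [-1,[0,0,0],[0.24,-0.24,0]],
    [-1,[0,0,0],[0.26,-0.26,0]],
    [-1,[0,0,0],[0.26,-0.26,0]],
  ],
)

```text
time: 14.08
tool_pos: [0.434, 0.1373, 0.3301]
tool_rot: [-2.516, 0.529, 1.666]
contact_force: [0.1, -0.2, -3.2]
opening: 0.0121
```

>>> jog_arm(
  series=[
    [-1,[0,0,0],[0,0,0]],
    [-1,[0,0,0],[0,0,0]],
    [-1,[0,0,0],[0,0,0]],
    [-1,[0,0,0],[0,0,0]],
    [-1,[0,0,0],[0,0,0]],
    [-1,[0,0,0],[0,0,0]],
  ],
)

```text
time: 14.58
tool_pos: [0.4337, 0.137, 0.3317]
tool_rot: [-2.521, 0.527, 1.662]
contact_force: [0.8, -0.5, -4.2]
opening: 0.012
```

```bash
python3 -c "
from h import *
go([.4338,.1372,.333],1.486)
from cell import eyes
for n in ['scene','side','wrist']:
  r=eyes.read_camera(n); np.savez(f'k_{n}.npz',**r)
  u,v=(260,70) if n=='scene' else (220,120)
  o=r['img'][v:v+150,u:u+180,::-1]
  cv2.imwrite(f'pics/k_{n}.png',r['img'][:,:,::-1] if n=='wrist' else cv2.resize(o,None,fx=4,fy=4,interpolation=cv2.INTER_CUBIC))
"
```

```text
t 14.5833 pos [0.4337 0.137  0.3317] rot [-2.521  0.527  1.662] F [ 0.8  -0.49 -4.23] open 0.012 q [ 0.323  0.613  1.051 -0.335  2.204  0.308]
shift [-0.0004 -0.0006 -0.001 ] turn [-0.5582  0.5607  0.0033]
```

View pics/k_scene.png

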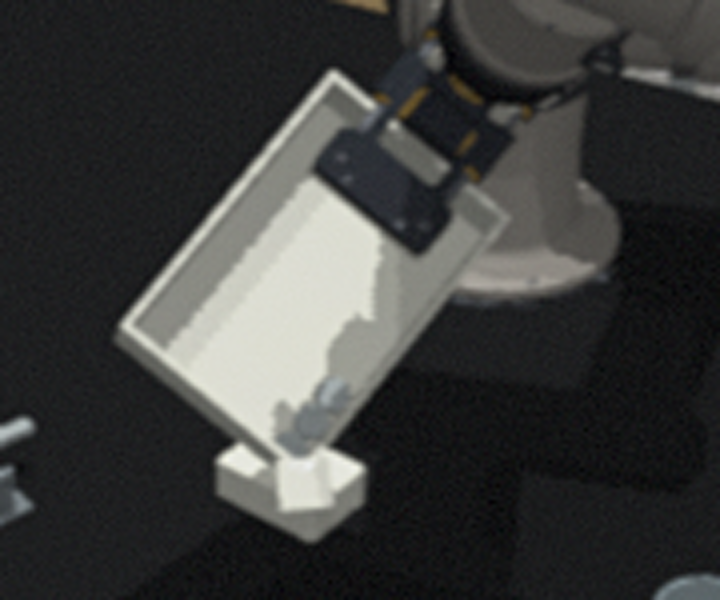

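View pics/k_side.png

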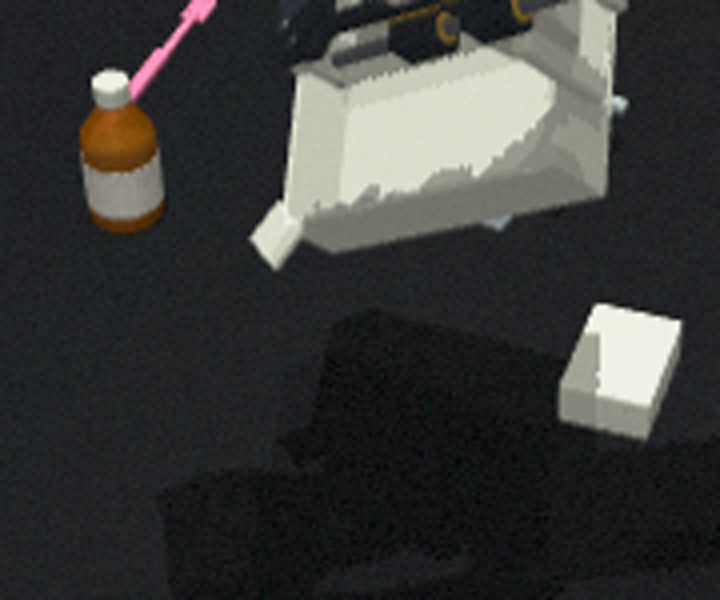

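View pics/k_wrist.png

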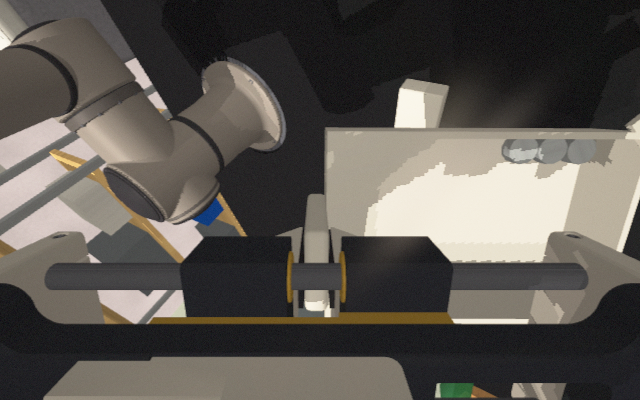

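```bash
python3 -c "
from h import *
r=np.load('k_wrist.npz'); K=r['camera_matrix']; X=r['tool_from_camera']
def t(u,v,zt):
    d=X[:3,:3]@np.array([(u-K[0,2])/K[0,0],(v-K[1,2])/K[1,1],1]); o=X[:3,3]; p=o+d*(.056-zt-o[2])/d[2]
    return np.round([p[1]*1000-101,p[0]*1000],1)
cv2.imwrite('pics/k2.png',cv2.resize(r['img'][100:270,470:640,::-1],None,fx=3.5,fy=3.5,interpolation=cv2.INTER_CUBIC))
for u in (519,550,580): print(t(u,149,.014))
print('rim',t(327,129,.045),t(630,131,.045))
"
```

```text
[38.  50.9]
[59.  50.8]
[79.4 50.8]
rim [-93.9  65.9] [77.3 64.6]
```

View pics/k2.png

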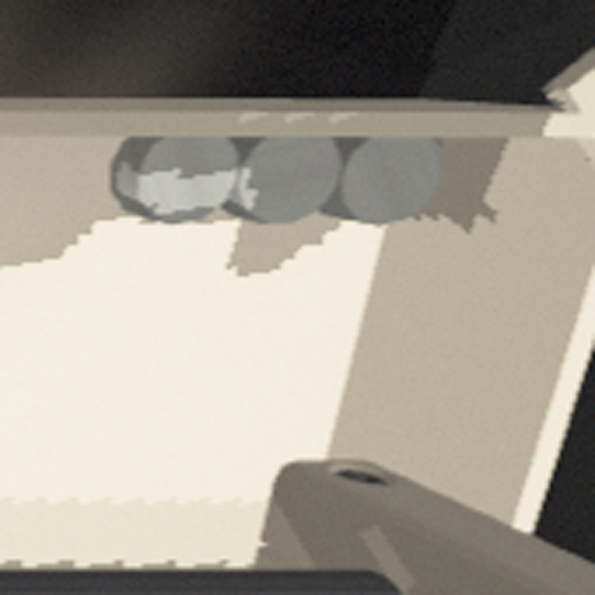

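The wrist crop shows all three discs touching in a row along the +y wall, ending at the lip corner. In the tote frame they sit at x ≈ 38, 59, 79 and y ≈ 51 mm, so the furthest is about 51–54 mm from the corner, inside 60. A little more slope along x will press the row home.

>>> jog_arm(
  series=[
    [-1,[0,0,0],[0.03,0,0]],
    [-1,[0,0,0],[0.06,0,0]],
    [-1,[0,0,0],[0.09,0,0]],
    [-1,[0,0,0],[0.12,0,0]],
    [-1,[0,0,0],[0.14,0,0]],
    [-1,[0,0,0],[0.14,0,0]],
    [-1,[0,0,0],[0.14,0,0]],
    [-1,[0,0,0],[0.14,0,0]],
    [-1,[0,0,0],[0.14,0,0]],
    [-1,[0,0,0],[0.14,0,0]],
  ],
)

```text
time: 15.57
tool_pos: [0.4336, 0.1372, 0.3317]
tool_rot: [-2.381, 0.527, 1.663]
contact_force: [0.7, 0.8, -2.7]
opening: 0.0115
```

```bash
python3 -c "
from h import *
go([.4338,.1372,.333],1.486)
from cell import eyes,status
s=status.observe(); Rt=R.from_euler('xyz',s['tool_rot']).as_matrix()
print('tilt',np.arccos(-Rt[2,2]), 'corner z', s['tool_pos'][2]+(Rt@np.array([.061,.192,.052]))[2])
r=eyes.read_camera('wrist'); K=r['camera_matrix']; X=r['tool_from_camera']
cv2.imwrite('pics/l.png',cv2.resize(r['img'][100:270,470:640,::-1],None,fx=3.5,fy=3.5,interpolation=cv2.INTER_CUBIC))
# depth based: points above floor
z=r['range_z']; v,u=np.indices(z.shape); c=np.stack([(u-K[0,2])/K[0,0]*z,(v-K[1,2])/K[1,1]*z,z],-1)@X[:3,:3].T+X[:3,3]
m=(v>138)&(v<165)&(u>490)&(u<610)&(z>0); P=c[m]; q=np.stack([P[:,1]*1000-101,P[:,0]*1000,(.056-P[:,2])*1000],-1)
f=(v>180)&(v<230)&(u>450)&(u<530)&(z>0); print('floor tote z',np.median(.056-c[f][:,2])*1000)
w=(u>530)&(u<640)&(v>150)&(v<230)&(z>0); W=c[w]; W=W[(.056-W[:,2]>.02)&(.056-W[:,2]<.04)]; print('end wall x',len(W),np.median(W[:,1])*1000-101)
for uu in range(500,605,4): print(uu, np.round([c[148,uu,1]*1000-101,c[148,uu,0]*1000,56-c[148,uu,2]*1000],1))
# lift check of rest
for n in ['scene']:
  r=eyes.read_camera(n); cv2.imwrite('pics/l_scene.png',r['img'][:,:,::-1])
"
```

```text
t 15.5667 pos [0.4336 0.1372 0.3317] rot [-2.381  0.527  1.663] F [ 0.74  0.78 -2.7 ] open 0.0115 q [ 0.292  0.684  0.988 -0.305  2.32   0.308]
shift [-0.0006 -0.0006 -0.0009] turn [-0.6943  0.564  -0.0357]
tilt 0.894487123855071 corner z 0.15410300692423728
floor tote z 2.8518837009155957
end wall x 2531 91.66009658096124
500 [31.5 50.4  3.7]
504 [32.4 50.7  6.7]
508 [32.8 51.1 10.3]
512 [35.2 51.2 11. ]
516 [35.9 51.6 13.9]
520 [39.  51.5 13.4]
524 [42.1 51.4 13. ]
528 [44.1 51.5 13.9]
532 [47.2 51.5 13.4]
536 [50.7 51.4 12.4]
540 [53.3 51.4 12.5]
544 [55.8 51.4 12.9]
548 [58.5 51.4 12.9]
552 [61.4 51.4 12.7]
556 [64.2 51.4 12.6]
560 [66.9 51.4 12.6]
564 [69.9 51.3 12.4]
568 [72.2 51.4 12.8]
572 [74.7 51.4 13.1]
576 [76.1 51.6 14.6]
580 [80.3 51.4 13. ]
584 [83.  51.4 13. ]
588 [86.1 51.4 12.6]
592 [88.5 51.4 12.9]
596 [92.1 51.3 12.1]
600 [92.4 51.6 14.6]
604 [92.5 51.9 17.3]
```

View pics/l.png

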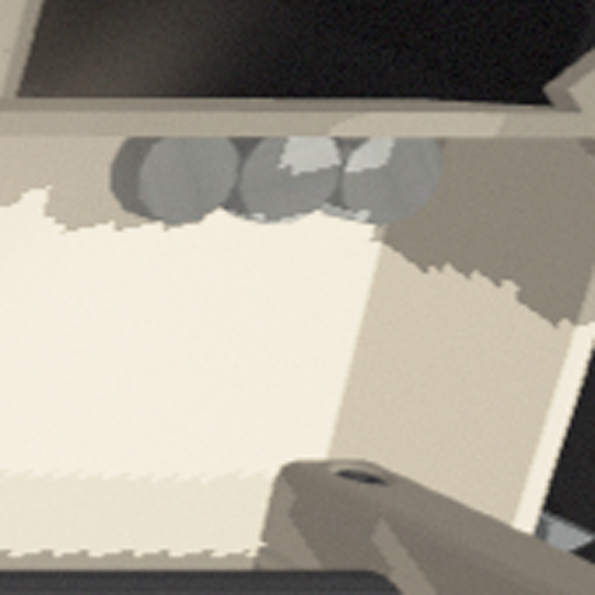

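View pics/l_scene.png

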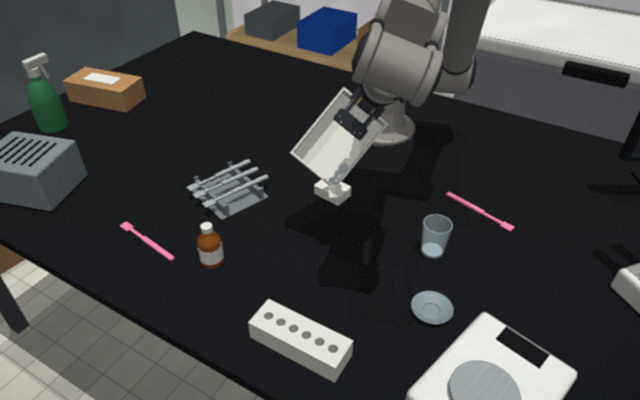

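The row spans tote x ≈ 32 to 92 mm with the end wall at 91.7, so it's flush. The rear disc is about 51 mm from the corner, the tilt is 0.89 rad and the corner is 154 mm up. The rest and bystanders are unchanged. Handing in.

```bash
python3 -c "
from cell import job,status
s=status.observe(); print(s['time'],s['qvel'].round(4),s['opening'])
print(job.hand_in())"
```

```text
15.6667 [-0.0019  0.0032 -0.0011  0.0011  0.0019 -0.0009] 0.01181866175180476
the job is handed in; nothing more can be done
None
```

I laid the grey spatula flat across both bars of the rest in the empty place, with its blade pointing the same way as the other two, and let go. I then lifted the tote by its handle and tilted it toward the lip corner. I handed the job in at 15.7 s with the tote still held there.

- **Last checks:** The tilt was 0.89 rad, the lip corner was about 154 mm up, and the arm was at rest with the handle gripped (opening 11.8 mm).
- **Discs:** All three touch in a row along the +y wall, hard against the end wall. The furthest is about 51 mm from the corner; the limit is 60 mm.
- **Rest and bystanders:** The last picture shows nothing else moved, judged by eye.
- **Disagreements:** Before the final press, the wrist view put the furthest disc about 54 mm from the corner, against about 51 mm from depth afterwards. The scene and side cameras differed by several millimetres when I located things, so I averaged them. No check failed; the hand-in gave no verdict.

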